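# Load a filter cartridge and hold the bayonet collar home

## Robot

A 6-joint arm with a two-finger parallel gripper is mounted at the origin on the work surface. World frame = base frame: x ahead of the robot, y to its left, z up, the work surface at z = 0. Lengths are in m, angles in rad, forces in N, time in s.
With the tool pointing down it reaches from about 0.375 to 0.9 m from the base axis. Payload 3.1 kg.
Tool frame: the origin (TCP) lies midway between the tips of the shut fingers; the grasp point (between the pads) lies 19 mm behind it (manip.grip_depth is the distance from the TCP to the grasp point, in m); z points along the fingers, y is the direction in which the jaws open and shut (so a half turn about z gives the same grasp; the last joint's range is limited). The gripper opens to 85 mm and grips with 20 to 120 N. Pads are 22 mm wide; open, the fingers measure 114 mm over their backs; the gripper's body (76 mm by 85 mm) begins 54 mm behind the grasp point. The pads swing forward as they close: fully open they stand 13 mm farther back than shut.
Start: joints at [1.012, 0.527, 1.433, -0, 1.181, -0.178], TCP at [0.232, 0.58, 0.231] pointing down, gripper open.
Joint ranges: [-3.08, 3.08], [-0.75, 2.2], [0.22, 2.44], [-1.43, 4.57], [0, 2.65], [-2.85, 2.85]. Speed limits (rad/s): [2.79, 2.79, 3.14, 3.14, 3.14, 3.14].

## Interface

Orientations are given as a unit quaternion [x, y, z, w].
In Python, from station import manip gives the robot as it stands.
- The arm moves only by the tool move_arm, never from a script. Its arguments are lists of equal length, an entry for each row: "translation": the shift along the tool's x, y, z in cm, a list of three; "angular": the turn, a rotation vector about the tool's x, y, z in degrees, a list of three; "hand": the finger opening in cm, from 0 to 8.54. In form: {"translation": [[tx, ty, tz], ...], "angular": [[rx, ry, rz], ...], "hand": [hand, ...]}. A call has 1 to 5 rows; each row is the pose to reach, as a shift and turn from the pose commanded when the call began, along the tool's axes at that moment; what a row does not reach only later rows make up. A row lasts 1/12 s, in which the tool goes at most 41.7 mm and 7.16 degrees, less where a joint would pass 70% of its speed; a pose out of reach is approached as far as the arm can. A call with a gripper value outside its range is refused whole. The fingers move at their own pace and stop on an object; "squeeze" is the grip in N (left out, the last holds). Time passes only in rows, so rows that repeat a pose let the fingers close. It gives the time, the measured TCP pose, the force and the opening at its end, in the units of the state.
- manip.sense(): the state, without advancing time (a new reading comes with each control period).
- manip.snapshot(name): name is "scene" or "top"; returns a dict with "pixels" (384x512x3 uint8, red, green, blue), "fx", "fy", "cx", "cy" (pixels), "origin" and "orientation" of the camera in the world. Camera axes: x right, y up, looking along -z (the intrinsics and any distortion apply to the point x, -y, -z); pixel columns grow to the right and rows downward; lengths in m; the calibration is good to about 2 mm. A picture is of the moment at which its call begins. There is no depth.
- manip.sign_off(): hands the job in, once; it reports no verdict.
Trained networks look in the newest picture that a camera, given by its name, has taken for a name from the list of things; names that differ only in an ending like _2 or _b are one class to them, and where a whole thing is asked for, a point or a joint stands for the part that bears it (a point fixed in the world has none). Each returns a list of dicts, best first, with "score" (0 to 1); they miss things now and then, are a little off and sometimes report something else, mostly with a low value. They report only what shows in the picture. A call takes as long as a camera call. They do not tell look-alikes from the thing itself.
- manip.trace(query, camera): "pixels" (384x512 bool, what is visible of it) and "extent" ([left, top, width, height] in pixels, round what is visible of it).
- manip.mark_of(query, camera): "point" ([column, row] in pixels: a listed point, or the origin of a listed thing).
The state is a dict: "t": time; "q": joint angles; "qd": joint speeds; "tau": joint torques, N m; "tcp_pos": TCP position; "tool_rot": TCP orientation; "force": force on the tool from outside, world axes, zero at the start; "ft_torque": the same for the moment, N m; "finger_gap": opening from 0.0 (shut) to 1.0 (fully open).
Only numpy, scipy, OpenCV 4.12 (cv2) and the standard library are available. Lean on these libraries where they do the work, as an engineer would, in place of code of your own. Each camera call takes 0.05 s, during which the arm holds its last target.

## Task

Load the inline filter cell: take the long slim cartridge out of the rack and slide it, the same way up as it stands, down the bore of the cell until it stands on the sprung seat, then set the knurled collar over the cell's neck, closed side up, and turn it until its hidden keyways drop over the pins. Push the collar fully home against the spring, down onto the cell's shoulder, and finish while still holding it there (it springs back if let go). Leave the short spare cartridge, the beaker and the bottle where they are.

Things in the scene. Friction and masses are not known exactly. Their poses are not given: they have to be found in the camera images.
- cell: Filter cell, fixed upright. Origin: centre of the underside of its 120 x 120 x 12 mm aluminium base plate; z up along the bore. Round steel body 40 mm wide up to a flat shoulder at 81.5 mm; above it a neck 25 mm wide (26 over its facets) up to the mouth at 100 mm. Bore 16.4 mm wide; a free sprung seat in it at 44 mm, so a seated cartridge stands 24 mm out of the mouth.
- cell_mouth (a point): Point on the cell's axis at its mouth, 100 mm above the underside of the base plate.
- cell_pins (a point): Point on the cell's axis at the top of its four pins, 96.5 mm above the underside. The pins stick out of the neck to 18 mm from the axis, 90 degrees apart, each round, 5 mm thick. How they are turned about the axis differs from start to start and is not given. A collar whose keyways are off the pins rests with its rim at this height; over the pins it goes 15 mm down, to the shoulder: home.
- seat (a joint): Sprung seat in the cell's bore: 0 m when free, growing as it is pushed down, stop at 0.014. It pushes up with 4 N at 0, plus 0.5 N per mm. The collar pushed home on the shoulder, with the cartridge in, presses it to about 0.010.
- rack: White plastic block, 50 mm (its x) by 130 mm (its y) by 40 mm high, fixed; origin at the centre of its underside. Two round holes, 16.5 mm wide and 32 mm deep, at y = -35 mm and +35 mm, hold the cartridge and the spare (either may be in either).
- cartridge: The long slim filter cartridge: plain steel rod 14 mm in diameter, 80 mm long, about 60 g, standing upright in the rack with its top 48 mm above the rack's top. Origin: centre of its lower end (rounded down to 9 mm over the last 4 mm), z along the rod to the upper end.
- spare: Short spare cartridge with a head 25 mm wide, standing in the other hole of the rack, 48 mm long; leave it alone. Origin at its lower end.
- collar: Knurled aluminium collar, 45 mm wide, 38.5 mm high, about 150 g, standing on the bench, closed top up. Origin: centre of its open lower rim, z up. Inside: from the rim up to 17 mm a bore 29.4 mm wide with four keyways 9 mm wide, 90 degrees apart, their direction not given (they fit within 0.12 rad, found by turning at most 90 degrees either way); above, 37.6 mm wide to the ceiling.
- collar_ceiling (a point): Point on the collar's axis at its inner ceiling, 32.5 mm above its rim (the top is 6 mm thick). It meets the seated cartridge's top once the rim is 5 mm below the pins' top; from there the spring pushes back with 4 N, rising to about 9 N when home. Let go, the collar springs up.
- beaker: Glass beaker, 68 mm wide, 75 mm high, a bystander; origin at its underside.
- bottle: Amber glass bottle, 64 mm wide, 115 mm high, a bystander; origin at its underside.
Mind the look-alikes: they are no part of the job. Several things look just like the collar: the one meant starts nearest to the robot's base.

How it is judged:
By the outcome, as a careful person would: the job done as asked, in the order asked, and still so for the second after the job is handed in, while the arm keeps its last pose, push and grip.
It also fails if it takes over 72 s, if anything falls off the work surface, if the arm or the gripper's body presses on something with over 40 N, if the wrist force passes 120 N, or if a joint passes its speed limit or range.

## Working session

There is one attempt and no reset: what is moved stays moved. The work goes in short steps, Python scripts to look and compute and a tool call to move; the robot and the scene stay as the last step left them, time stands still between calls to the robot, and variables do not carry over. Pictures are saved under pics/ and viewed, and the job is handed in when it is done.

Besides the shell and the picture viewer there is one more tool, called by a JSON object that holds its "method" and its "body", one argument or row to a line. move_arm: Moves the arm, as the interface text tells. Its arguments: {"type":"object","properties":{"translation":{"type":"array","items":{"type":"array","items":{"type":"number"}}},"angular":{"type":"array","items":{"type":"array","items":{"type":"number"}}},"hand":{"type":"array","items":{"type":"number"}},"squeeze":{"type":"number"}},"required":["translation","angular","hand"]}

```bash
mkdir -p pics; ls; cat > h.py <<'E'
import numpy as np, cv2
from scipy.spatial.transform import Rotation as R
from station import manip
def snap(n):
    return manip.snapshot(n)
def ray(s,uv):
    u,v=uv
    d=np.array([(u-s['cx'])/s['fx'],-(v-s['cy'])/s['fy'],-1.0])
    Rm=R.from_quat(s['orientation']).as_matrix()
    return np.array(s['origin']),Rm@d
def atz(s,uv,z):
    o,d=ray(s,uv); return o+d*(z-o[2])/d[2]
def proj(s,p):
    Rm=R.from_quat(s['orientation']).as_matrix()
    c=Rm.T@(np.array(p)-np.array(s['origin']))
    return np.array([s['cx']+s['fx']*c[0]/-c[2], s['cy']-s['fy']*c[1]/-c[2]])
def tri(s1,a,s2,b):
    o1,d1=ray(s1,a);o2,d2=ray(s2,b)
    d1=d1/np.linalg.norm(d1);d2=d2/np.linalg.norm(d2)
    A=np.stack([d1,-d2],1);t=np.linalg.lstsq(A,o2-o1,rcond=None)[0]
    p,q=o1+t[0]*d1,o2+t[1]*d2
    return (p+q)/2,np.linalg.norm(p-q)
def save(s,n,crop=None,k=1):
    im=s['pixels'][:,:,::-1]
    if crop: l,t,w,h=crop; im=im[t:t+h,l:l+w]
    cv2.imwrite('pics/'+n,cv2.resize(im,None,fx=k,fy=k,interpolation=cv2.INTER_CUBIC))
E
python3 - <<'E'
from h import *
st=manip.sense();print({k:np.round(v,4).tolist() for k,v in st.items()})
for n in('scene','top'):
    s=snap(n);save(s,n+'0.png',None,1.5)
    print(n,{k:v for k,v in s.items() if k!='pixels'})
    for q in('cell','cell_mouth','cell_pins','rack','cartridge','spare','collar','beaker','bottle','collar_ceiling'):
        print(q,[(np.round(m['point'],1).tolist(),round(float(m['score']),2)) for m in manip.mark_of(q,n)])
E
```

```text
pics
{'t': 0.0, 'q': [1.0125, 0.5284, 1.4339, 0.0, 1.1814, -0.1785], 'qd': [-0.0008, 0.0023, 0.0006, 0.0007, 0.0002, 0.0], 'tau': [-0.0012, -44.2355, -17.8027, -0.0004, 0.0083, -0.0], 'tcp_pos': [0.2313, 0.5798, 0.2303], 'tool_rot': [0.1888, 0.982, -0.001, -0.0004], 'force': [0.5911, 0.2013, 0.1675], 'ft_torque': [-0.0469, 0.0092, 0.0087], 'finger_gap': 1.0}
scene {'fx': 421.5256191221136, 'fy': 421.5256191221136, 'cx': 253.85240308376163, 'cy': 191.5487478475543, 'origin': array([0.92628668, 0.51120755, 0.7602587 ]), 'orientation': array([0.10812866, 0.33859449, 0.89573601, 0.26705611])}
cell [([268.9, 204.9], 0.91)]
cell_mouth [([268.6, 177.1], 0.66), ([272.7, 176.5], 0.31)]
cell_pins [([269.8, 172.9], 0.89), ([337.3, 276.0], 0.35)]
rack [([355.7, 283.1], 0.86)]
cartridge [([371.2, 291.4], 0.55)]
spare [([339.0, 272.9], 0.67)]
collar [([194.8, 166.6], 0.7), ([223.6, 147.7], 0.54)]
beaker [([257.6, 313.5], 0.85)]
bottle [([157.5, 193.5], 0.68), ([226.9, 148.0], 0.5)]
collar_ceiling [([197.7, 160.5], 0.93), ([229.6, 135.4], 0.81)]
top {'fx': 455.07789198264214, 'fy': 455.07789198264214, 'cx': 261.36565348032985, 'cy': 190.4722430870501, 'origin': array([0.39157412, 0.01351173, 1.25986012]), 'orientation': array([ 0.05640587, -0.05498918, -0.6981622 ,  0.71159265])}
cell [([265.3, 206.0], 0.92)]
cell_mouth [([267.0, 206.3], 0.97)]
cell_pins [([264.3, 202.6], 0.68)]
rack [([169.9, 216.8], 0.62), ([267.1, 202.5], 0.31), ([155.5, 222.1], 0.31)]
cartridge [([156.9, 223.1], 0.49)]
spare [([181.3, 213.9], 0.46)]
collar [([346.6, 215.9], 0.83), ([334.2, 181.5], 0.58)]
beaker [([190.2, 149.3], 0.84)]
bottle [([327.9, 140.7], 0.82)]
collar_ceiling [([334.6, 183.6], 0.8), ([351.0, 216.3], 0.64), ([326.6, 140.2], 0.19)]
```

View pics/scene0.png

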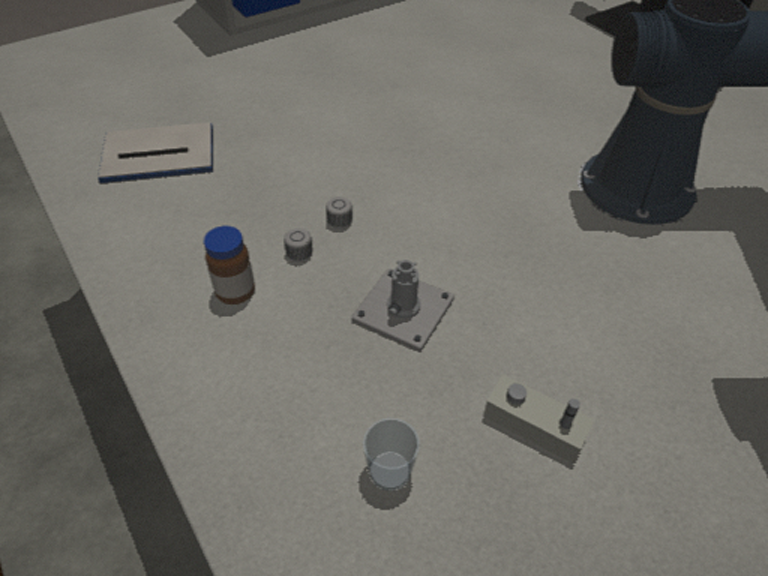

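View pics/top0.png

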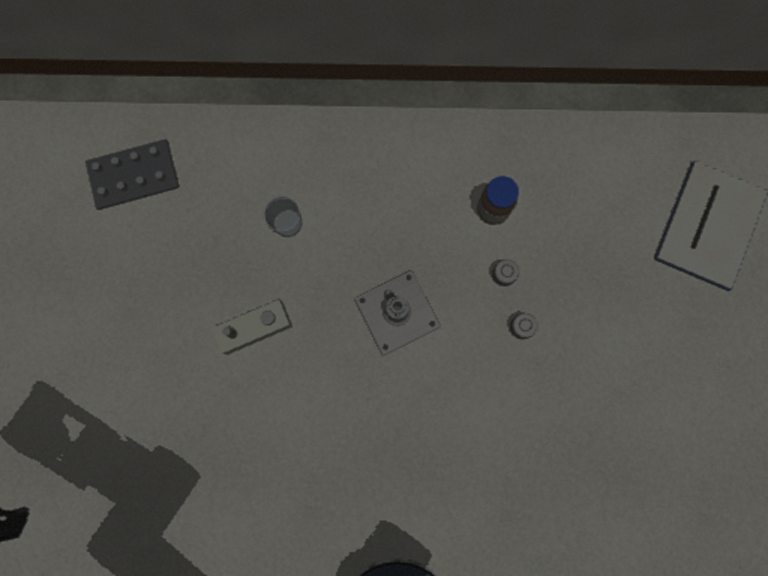

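```bash
python3 - <<'E'
from h import *
T=snap('top');S=snap('scene')
for n,uv,z in [('cell',(265.3,206),0),('mouth',(267,206.3),.1),('pins',(264.3,202.6),.0965),('rack',(169.9,216.8),0),('cart',(156.9,223.1),.008),('spare',(181.3,213.9),.008),('colA',(346.6,215.9),0),('colB',(334.2,181.5),0),('ceilB',(334.6,183.6),.0325),('ceilA',(351,216.3),.0325),('beaker',(190.2,149.3),0),('bottle',(327.9,140.7),0)]:
    print('top',n,atz(T,uv,z).round(4), 'r',np.linalg.norm(atz(T,uv,z)[:2]).round(3), 'scene px',proj(S,atz(T,uv,z)).round(1))
for n,uv,z in [('cell',(268.9,204.9),0),('mouth',(268.6,177.1),.1),('pins',(269.8,172.9),.0965),('rack',(355.7,283.1),0),('cart',(371.2,291.4),.008),('spare',(339,272.9),.008),('colA',(194.8,166.6),0),('colB',(223.6,147.7),0),('ceil',(197.7,160.5),.0325),('ceil',(229.6,135.4),.0325),]:
    print('scene',n,atz(S,uv,z).round(4), 'r',np.linalg.norm(atz(S,uv,z)[:2]).round(3), 'top px',proj(T,atz(S,uv,z)).round(1))
save(T,'topc.png',(130,110,250,140),3.2)
save(S,'scenec.png',(120,90,270,200),2.9)
E
```

```text
top cell [0.5483 0.0062 0.    ] r 0.548 scene px [265.3 206.4]
top mouth [0.5351 0.0024 0.1   ] r 0.535 scene px [270.8 173.5]
top pins [0.545  0.0095 0.0965] r 0.545 scene px [268.9 178.3]
top rack [0.513  0.2706 0.    ] r 0.58 scene px [353.5 283.5]
top cart [0.4942 0.3039 0.008 ] r 0.58 scene px [372.8 289.4]
top spare [0.5209 0.2379 0.008 ] r 0.573 scene px [340.5 271.5]
top colA [ 0.5249 -0.2202  0.    ] r 0.569 scene px [224.3 147.5]
top colB [ 0.6213 -0.1863  0.    ] r 0.649 scene px [198.4 169.2]
top ceilB [ 0.6096 -0.1822  0.0325] r 0.636 scene px [202.2 159.1]
top ceilA [ 0.5206 -0.226   0.0325] r 0.568 scene px [224.1 136.4]
top beaker [0.7066 0.2226 0.    ] r 0.741 scene px [261.3 313.9]
top bottle [ 0.7392 -0.1691  0.    ] r 0.758 scene px [158.4 192.4]
scene cell [0.5387 0.007  0.    ] r 0.539 top px [264.9 209.4]
scene mouth [0.5455 0.0087 0.1   ] r 0.546 top px [264.6 202.3]
scene pins [ 0.534  -0.003   0.0965] r 0.534 top px [269. 207.]
scene rack [ 0.5087  0.2724 -0.    ] r 0.577 top px [169.2 218.3]
scene cart [0.4999 0.3054 0.008 ] r 0.586 top px [156.5 221. ]
scene spare [0.5257 0.2387 0.008 ] r 0.577 top px [181.1 212.1]
scene colA [ 0.6246 -0.1992  0.    ] r 0.656 top px [338.8 180.5]
scene colB [ 0.5268 -0.2206  0.    ] r 0.571 top px [346.8 215.2]
scene ceil [ 0.6214 -0.1838  0.0325] r 0.648 top px [335.1 179.4]
scene ceil [ 0.5064 -0.2217  0.0325] r 0.553 top px [349.5 221.5]
```

View pics/topc.png

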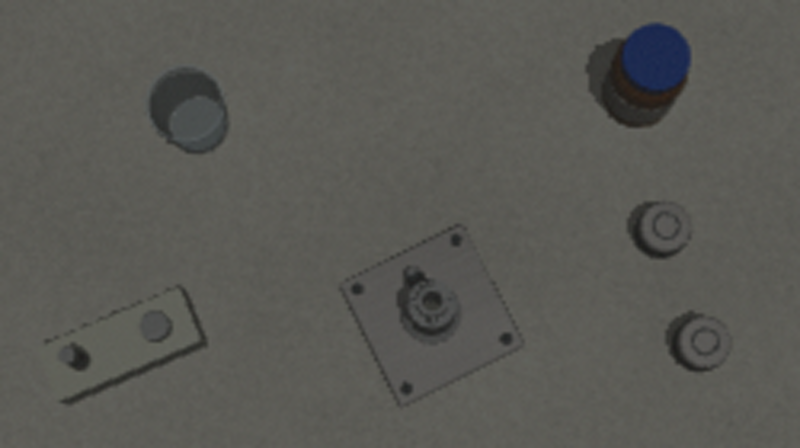

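View pics/scenec.png

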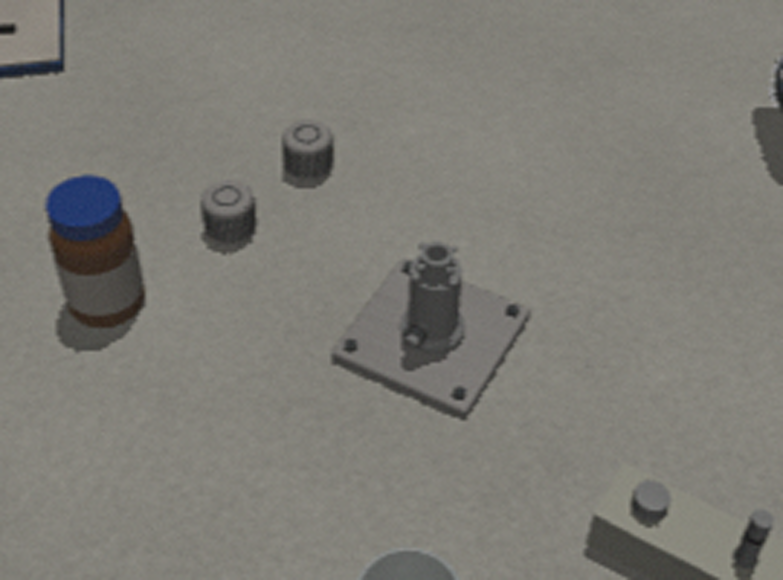

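```bash
python3 - <<'E'
from h import *
T=snap('top');S=snap('scene')
a=lambda s,l,t,w,h,k: cv2.resize(s['pixels'][t:t+h,l:l+w,::-1],(w*k,h*k),interpolation=cv2.INTER_CUBIC)
im=np.vstack([np.hstack([a(T,250,185,36,28,10),a(S,252,165,36,28,10)]),np.hstack([a(T,145,205,36,28,10),a(S,360,258,36,28,10)])])
cv2.imwrite('pics/cells.png',cv2.convertScaleAbs(im,alpha=1.8))
for s,n in((T,'top'),(S,'scene')):
  for q in ('cell','cartridge','collar','rack'):
    for m in manip.trace(q,n): print(n,q,m['extent'],round(m['score'],2),int(m['pixels'].sum()))
# compare base-plate corners etc
E
```

```text
top cell [236.8, 180.8, 54.2, 57.0] 0.71 1835
top cartridge [341.9, 207.3, 16.7, 18.0] 0.33 249
top collar [329.6, 171.7, 16.0, 14.8] 0.67 221
top collar [342.1, 207.8, 15.0, 18.9] 0.64 259
top rack [139.5, 201.5, 59.5, 36.2] 0.59 897
top rack [176.7, 130.5, 25.1, 27.8] 0.46 542
scene cell [236.0, 174.2, 64.1, 58.0] 0.83 2267
scene cartridge [372.3, 265.6, 14.2, 19.8] 0.61 152
scene collar [217.5, 130.6, 16.9, 23.6] 0.73 327
scene collar [186.8, 149.2, 20.2, 23.6] 0.54 361
scene rack [325.2, 252.7, 68.4, 54.7] 0.61 1805
```

View pics/cells.png

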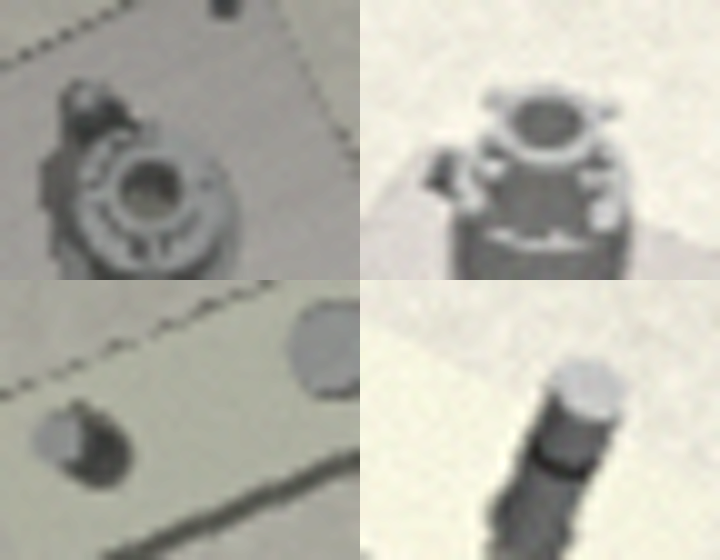

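```bash
python3 - <<'E'
from h import *
T=snap('top');S=snap('scene')
for n,a,b in [('mouth .1',(264.55,203.35),(270.35,176.75)),('cart .088',(150.55,220.35),(382.55,268.55)),('colNear .0385',(350.1,216.7),(225.7,135.7)),('colFar',(337.9,180.4),(197.9,156.2))]:
    p,e=tri(T,a,S,b);z=float({'mouth .1':.1,'cart .088':.088}.get(n,.0385));print(n,p.round(4),'gap',round(e,4),atz(T,a,z).round(4),atz(S,b,z).round(4))
# plate corners z=.012 from topc crop
for s,c,o,k in((T,[(462,224),(523,343),(401,405),(341,288)],(130,110),3.2),(S,[(530,312),(464,412),(334,352)],(120,90),2.9)):
    P=[atz(s,(np.array(x)+.5)/k+o-.5,.012)[:2] for x in c];print(np.round(P,4).tolist(), np.mean([P[0],P[2]],0))
# pins overlay
c=(atz(T,(264.55,203.35),.1)+atz(S,(270.35,176.75),.1))/2
print('c',c)
ims=[]
for deg in range(0,90,15):
    cs=[]
    for s,(l,t),uv in((T,(250,185),(264.55,203.35)),(S,(252,165),(270.35,176.75))):
        c=atz(s,uv,.1)
        im=cv2.convertScaleAbs(cv2.resize(s['pixels'][t:t+28,l:l+36,::-1],(360,280),interpolation=cv2.INTER_CUBIC),alpha=1.8)
        for j in range(4):
            a=np.radians(deg+90*j)
            for r in(13,18):
                u=proj(s,[c[0]+r/1e3*np.cos(a),c[1]+r/1e3*np.sin(a),.094]);q=((u+.5-[l,t])*10).astype(int)
                cv2.circle(im,tuple(int(v) for v in q),4,(0,0,255) if r==18 else (0,255,0),-1)
        cv2.putText(im,str(deg),(5,30),0,1,(255,0,0),2)
        cs.append(im)
    ims.append(np.vstack(cs))
out=np.vstack([np.hstack(ims[:3]),np.hstack(ims[3:])]);cv2.imwrite('pics/pins.png',cv2.resize(out,None,fx=.53,fy=.53))
E
```

```text
mouth .1 [0.5421 0.0093 0.0999] gap 0.0015 [0.5426 0.0088 0.1   ] [0.5417 0.0099 0.1   ]
cart .088 [0.494  0.3034 0.086 ] gap 0.0018 [0.4944 0.3021 0.088 ] [0.4947 0.3047 0.088 ]
colNear .0385 [ 0.5185 -0.2223  0.0368] gap 0.0013 [ 0.5188 -0.2224  0.0385] [ 0.519  -0.2201  0.0385]
colFar [ 0.6171 -0.1899  0.04  ] gap 0.0005 [ 0.6175 -0.1903  0.0385] [ 0.6162 -0.1912  0.0385]
[[0.6212, -0.0168], [0.5182, -0.0707], [0.4631, 0.033], [0.5629, 0.087]] [0.54212097 0.00810143]
[[0.4652, 0.0386], [0.5687, 0.0907], [0.6205, -0.0122]] [0.54283132 0.01321549]
c [0.54217247 0.00936245 0.1       ]
```

View pics/pins.png

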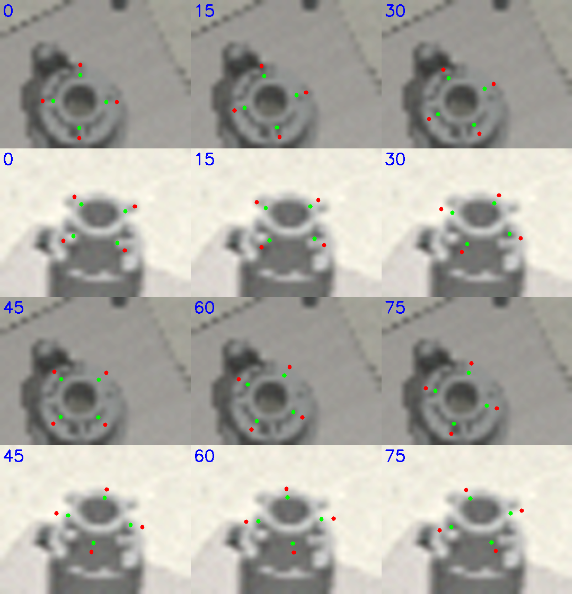

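Top view: cell mouth at (264.6,203.4), cartridge top at (150.6,220.4), spare at (178,212). Collar look-alikes in the top view are at (350,217), r≈0.565 m from base, and (338,180), r≈0.645 m. The nearer one, at (350,217), is the collar meant. The pins are turned about 5–10° from the world axes.

{"method": "move_arm", "body": {
  "translation": [
    [-3.5,-1.6,0.5],
    [-7,-3.2,1],
    [-10.5,-4.8,1.5],
    [-14,-6.4,2],
    [-17.4,-7.9,2.5]
  ],
  "angular": [
    [0,0,-5],
    [0,0,-10],
    [0,0,-15],
    [0,0,-20],
    [0,0,-21.8]
  ],
  "hand": [4,4,4,4,4],
  "squeeze": 40
}}

```text
t: 2.22
tcp_pos: [0.3649, 0.4412, 0.2063]
tool_rot: [-0.002, 1.0, 0.0, 0.0]
force: [0.1, -0.2, 0.1]
finger_gap: 0.469
```

{"method": "move_arm", "body": {
  "translation": [
    [-2.6,-2.8,1.4],
    [-5.2,-5.6,2.8],
    [-7.8,-8.3,4.2],
    [-10.4,-11,5.6],
    [-13,-13.8,7]
  ],
  "angular": [
    [0,0,0],
    [0,0,0],
    [0,0,0],
    [0,0,0],
    [0,0,0]
  ],
  "hand": [4,4,4,4,4]
}}

```text
t: 2.63
tcp_pos: [0.4954, 0.3034, 0.1359]
tool_rot: [-0.0, 1.0, 0.0, 0.0]
force: [0.9, -0.2, -0.5]
finger_gap: 0.467
```

{"method": "move_arm", "body": {
  "translation": [
    [0,0,0.2],
    [0,0,0.2]
  ],
  "angular": [
    [0,0,0],
    [0,0,0]
  ],
  "hand": [4,4]
}}

```text
t: 2.8
tcp_pos: [0.4951, 0.3027, 0.1331]
tool_rot: [0.002, 1.0, -0.0, -0.001]
force: [-0.1, 0.2, -0.0]
finger_gap: 0.467
```

```bash
cat > look.py <<'E'
from h import *
import sys
# look.py name  sx sy sw sh  tx ty tw th k
n=sys.argv[1]; a=list(map(int,sys.argv[2:]))
S=snap('scene');T=snap('top')
k=a[8]
f=lambda s,l,t,w,h: cv2.convertScaleAbs(cv2.resize(s['pixels'][t:t+h,l:l+w,::-1],(w*k,h*k),interpolation=cv2.INTER_CUBIC),alpha=1.8)
A,B=f(S,*a[:4]),f(T,*a[4:8])
H=max(A.shape[0],B.shape[0]);p=lambda x:cv2.copyMakeBorder(x,0,H-x.shape[0],0,0,cv2.BORDER_CONSTANT)
cv2.imwrite('pics/'+n,np.hstack([p(A),p(B)]))
st=manip.sense();print(st['t'],np.round(st['tcp_pos'],4),np.round(st['force'],2),round(st['finger_gap'],3))
E
python3 look.py g1.png 340 220 80 80 125 180 60 60 5
```

```text
2.9 [0.4936 0.3049 0.1343] [-0.42  0.47  0.26] 0.471
```

View pics/g1.png

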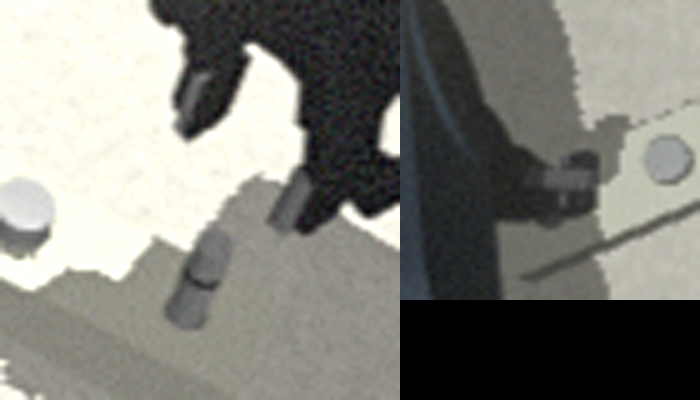

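The cartridge stands below and between the open fingertips (scene crop tips at about (378,246) and (397,265)). Descending.

{"method": "move_arm", "body": {
  "translation": [
    [0,0,2.5],
    [0,0,5],
    [0,0,7.2],
    [0,0,7.2],
    [0,0,7.2]
  ],
  "angular": [
    [0,0,0],
    [0,0,0],
    [0,0,0],
    [0,0,0],
    [0,0,0]
  ],
  "hand": [4,4,4,4,4]
}}

```text
t: 3.32
tcp_pos: [0.4925, 0.3058, 0.0622]
tool_rot: [-0.002, 1.0, -0.0, -0.001]
force: [0.0, -0.3, -0.5]
finger_gap: 0.471
```

```bash
python3 look.py g2.png 340 220 80 80 125 180 60 60 5
```

```text
3.4167 [0.4945 0.306  0.0639] [ 0.3  -0.32  0.33] 0.469
```

View pics/g2.png

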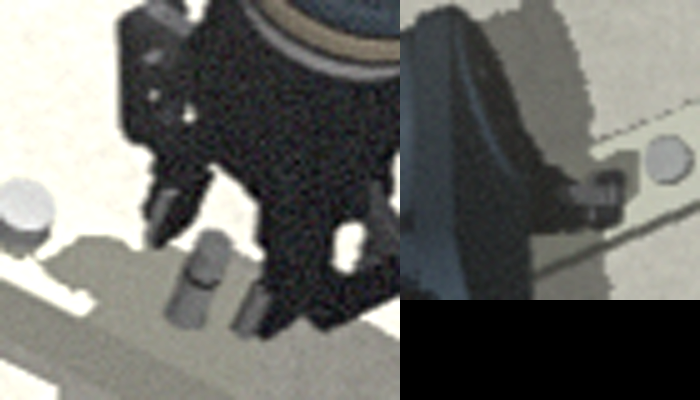

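{"method": "move_arm", "body": {
  "translation": [
    [0,0,0.2],
    [0,0,0.2],
    [0,0,0.2],
    [0,0,0.2],
    [0,0,0.2]
  ],
  "angular": [
    [0,0,0],
    [0,0,0],
    [0,0,0],
    [0,0,0],
    [0,0,0]
  ],
  "hand": [1,1,1,1,1],
  "squeeze": 40
}}

```text
t: 3.83
tcp_pos: [0.4949, 0.305, 0.0616]
tool_rot: [-0.0, 1.0, 0.001, 0.001]
force: [-0.8, 0.1, 6.6]
finger_gap: 0.149
```

{"method": "move_arm", "body": {
  "translation": [
    [0,0,-0.5],
    [0,0,-1.5],
    [0,0,-3],
    [0,0,-5],
    [0,0,-7]
  ],
  "angular": [
    [0,0,0],
    [0,0,0],
    [0,0,0],
    [0,0,0],
    [0,0,0]
  ],
  "hand": [1,1,1,1,1]
}}

```text
t: 4.25
tcp_pos: [0.4936, 0.3044, 0.1311]
tool_rot: [-0.0, 1.0, -0.0, -0.001]
force: [0.0, -0.1, -0.8]
finger_gap: 0.147
```

{"method": "move_arm", "body": {
  "translation": [
    [0,0,-3],
    [0,0,-6],
    [0,0,-7],
    [0,0,-7],
    [0,0,-7]
  ],
  "angular": [
    [0,0,0],
    [0,0,0],
    [0,0,0],
    [0,0,0],
    [0,0,0]
  ],
  "hand": [1,1,1,1,1]
}}

```text
t: 4.67
tcp_pos: [0.4938, 0.3045, 0.2005]
tool_rot: [-0.0, 1.0, 0.0, 0.0]
force: [0.0, 0.0, -1.9]
finger_gap: 0.152
```

```bash
python3 look.py g3.png 340 200 100 110 105 170 60 60 5
```

```text
4.7667 [0.4927 0.3041 0.1986] [ 0.17 -0.83 -0.47] 0.144
```

View pics/g3.png

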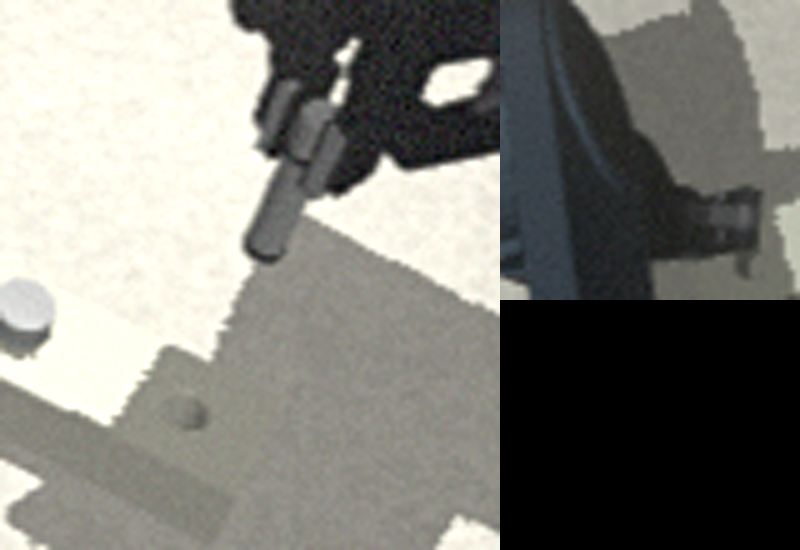

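Cartridge held, hole empty (scene crop ~(377,282)). Moving over the cell.

{"method": "move_arm", "body": {
  "translation": [
    [-0.6,-3.5,0],
    [-1.2,-7,0],
    [-1.8,-11,0],
    [-2.4,-15,0],
    [-3,-19,0]
  ],
  "angular": [
    [0,0,0],
    [0,0,0],
    [0,0,0],
    [0,0,0],
    [0,0,0]
  ],
  "hand": [1,1,1,1,1]
}}

```text
t: 5.18
tcp_pos: [0.5228, 0.1131, 0.1982]
tool_rot: [-0.001, 1.0, -0.0, -0.002]
force: [1.6, -0.1, 0.5]
finger_gap: 0.149
```

{"method": "move_arm", "body": {
  "translation": [
    [-0.6,-4,0],
    [-1.2,-8,0],
    [-1.8,-10.5,1],
    [-1.8,-10.5,2.5],
    [-1.8,-10.5,2.5]
  ],
  "angular": [
    [0,0,0],
    [0,0,0],
    [0,0,0],
    [0,0,0],
    [0,0,0]
  ],
  "hand": [1,1,1,1,1]
}}

```text
t: 5.6
tcp_pos: [0.5397, 0.0082, 0.1713]
tool_rot: [0.002, 1.0, 0.001, -0.004]
force: [-0.4, -0.1, -0.1]
finger_gap: 0.149
```

{"method": "move_arm", "body": {
  "translation": [
    [0,0,0],
    [0,0,0],
    [0,0,0]
  ],
  "angular": [
    [0,0,0],
    [0,0,0],
    [0,0,0]
  ],
  "hand": [1,1,1]
}}

```text
t: 5.85
tcp_pos: [0.5421, 0.0107, 0.1754]
tool_rot: [-0.001, 1.0, 0.0, -0.0]
force: [-0.7, -0.8, -0.5]
finger_gap: 0.146
```

```bash
python3 look.py i1.png 240 120 80 80 230 165 70 60 5; python3 - <<'E'
from h import *
print(np.mean([manip.sense()['tcp_pos'] for _ in range(3)],0))
S=snap('scene');save(S,'i1s.png',(245,125,60,70),8)
E
```

```text
5.95 [0.5424 0.0107 0.1758] [ 1.   -0.47 -0.31] 0.148
[0.54237288 0.01066416 0.17576666]
```

View pics/i1.png

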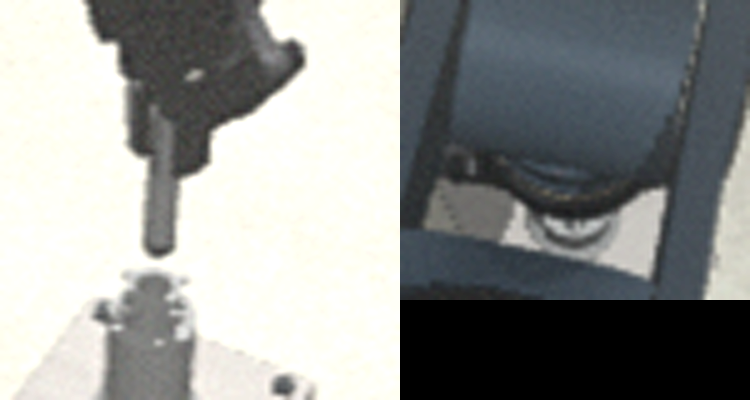

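View pics/i1s.png

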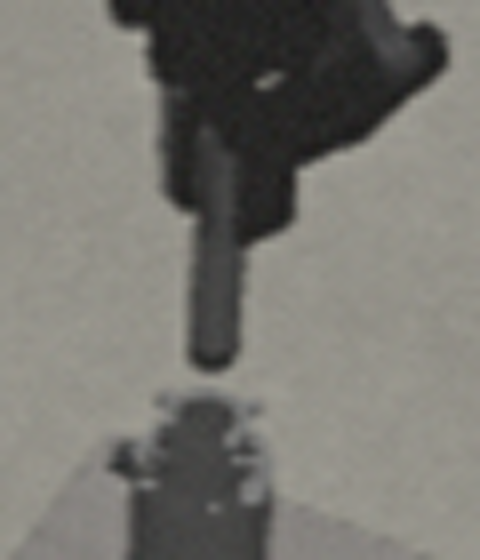

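```bash
python3 - <<'E'
from h import *
S=snap('scene')
c=atz(S,(270.35,176.75),.1)
for p in [c,[c[0],c[1],.122],[c[0],c[1],.15],[c[0],c[1],.11],[.5424,.0107,.122],[.5424,.0107,.15]]: print(np.round(p,4),proj(S,p).round(2))
p=np.array([c[0],c[1],.122]);print(proj(S,p+[.001,0,0])-proj(S,p),proj(S,p+[0,.001,0])-proj(S,p))
E
```

```text
[0.5417 0.0099 0.1   ] [270.35 176.75]
[0.5417 0.0099 0.122 ] [270.79 169.6 ]
[0.5417 0.0099 0.15  ] [271.36 160.12]
[0.5417 0.0099 0.11  ] [270.55 173.53]
[0.5424 0.0107 0.122 ] [270.72 169.95]
[0.5424 0.0107 0.15  ] [271.3  160.47]
[-0.38536444  0.18149883] [0.2700157  0.28216001]
```

{"method": "move_arm", "body": {
  "translation": [
    [-0.05,-0.07,0.5],
    [-0.05,-0.07,1.2],
    [-0.05,-0.07,2],
    [-0.05,-0.07,2.6],
    [-0.05,-0.07,3.2]
  ],
  "angular": [
    [0,0,0],
    [0,0,0],
    [0,0,0],
    [0,0,0],
    [0,0,0]
  ],
  "hand": [1,1,1,1,1]
}}

```text
t: 6.47
tcp_pos: [0.5423, 0.0091, 0.1422]
tool_rot: [-0.0, 1.0, 0.0, -0.001]
force: [0.3, 0.3, -1.7]
finger_gap: 0.15
```

```bash
python3 look.py i2.png 240 120 80 80 230 165 70 60 5
```

```text
6.5667 [0.5418 0.0091 0.1418] [ 0.49 -1.06 -0.22] 0.147
```

View pics/i2.png

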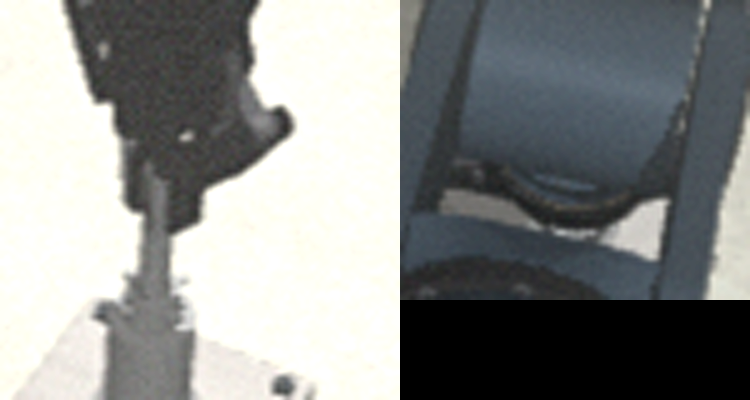

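The rod is in the bore with no contact force. Lowering on, then releasing.

{"method": "move_arm", "body": {
  "translation": [
    [0,0,0.9],
    [0,0,1.8],
    [0,0,2.7],
    [0,0,3.4],
    [0,0,3.8]
  ],
  "angular": [
    [0,0,0],
    [0,0,0],
    [0,0,0],
    [0,0,0],
    [0,0,0]
  ],
  "hand": [1,1,1,1,1]
}}

```text
t: 6.98
tcp_pos: [0.5421, 0.0091, 0.1039]
tool_rot: [-0.0, 1.0, 0.0, -0.001]
force: [0.1, -0.1, -0.9]
finger_gap: 0.149
```

{"method": "move_arm", "body": {
  "translation": [
    [0,0,0],
    [0,0,0],
    [0,0,0],
    [0,0,0],
    [0,0,0]
  ],
  "angular": [
    [0,0,0],
    [0,0,0],
    [0,0,0],
    [0,0,0],
    [0,0,0]
  ],
  "hand": [1,3,5,5,5]
}}

```text
t: 7.4
tcp_pos: [0.5432, 0.0089, 0.1058]
tool_rot: [-0.0, 1.0, -0.0, 0.001]
force: [-0.4, 0.3, -0.3]
finger_gap: 0.587
```

{"method": "move_arm", "body": {
  "translation": [
    [0,0,-2],
    [0,0,-5],
    [0,0,-8],
    [0,-4,-10],
    [0,-8,-10]
  ],
  "angular": [
    [0,0,0],
    [0,0,0],
    [0,0,0],
    [0,0,0],
    [0,0,0]
  ],
  "hand": [5,5,5,6,6]
}}

```text
t: 7.82
tcp_pos: [0.5455, -0.0692, 0.2101]
tool_rot: [-0.003, 1.0, -0.001, 0.005]
force: [1.3, 0.4, -0.5]
finger_gap: 0.7
```

```bash
python3 look.py i3.png 240 120 80 80 230 165 70 60 5
```

```text
7.9167 [ 0.545  -0.0754  0.2076] [ 0.56  0.66 -1.04] 0.702
```

View pics/i3.png

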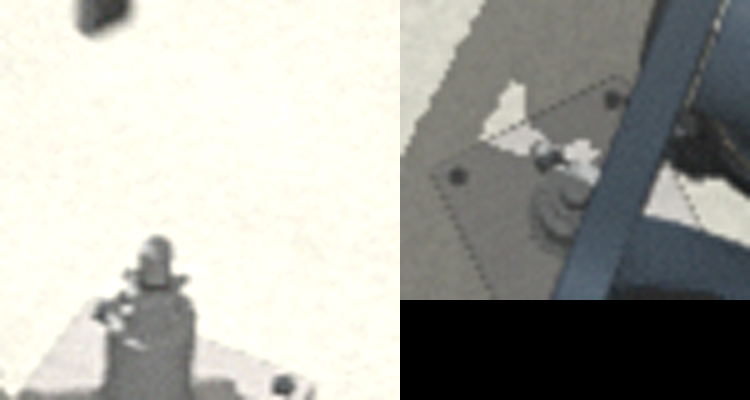

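Cartridge seated: top disc at scene (271.4,169), expected (270.8,169). Now to the near collar.

{"method": "move_arm", "body": {
  "translation": [
    [0.5,-3.5,0.5],
    [1.1,-7,2],
    [1.7,-10.5,5],
    [2.4,-14,8],
    [2.4,-14.9,10]
  ],
  "angular": [
    [0,0,0],
    [0,0,0],
    [0,0,0],
    [0,0,0],
    [0,0,0]
  ],
  "hand": [7,7,7,7,7],
  "squeeze": 70
}}

```text
t: 8.33
tcp_pos: [0.5186, -0.2221, 0.1047]
tool_rot: [0.001, 1.0, -0.001, 0.001]
force: [0.2, -0.2, -0.3]
finger_gap: 0.821
```

{"method": "move_arm", "body": {
  "translation": [
    [0,0,0],
    [0,0,0],
    [0,0,0]
  ],
  "angular": [
    [0,0,0],
    [0,0,0],
    [0,0,0]
  ],
  "hand": [7,7,7]
}}

```text
t: 8.58
tcp_pos: [0.5191, -0.2182, 0.1057]
tool_rot: [-0.0, 1.0, 0.0, 0.0]
force: [-0.5, -0.5, 0.4]
finger_gap: 0.822
```

```bash
python3 look.py c1.png 170 90 90 90 310 165 60 60 5;python3 - <<'E'
from h import *
T=snap('top');S=snap('scene')
print(tri(T,(258,194.5),S,(263,206)))
E
```

```text
8.6833 [ 0.5198 -0.218   0.1067] [-0.26 -0.1   0.62] 0.821
(array([0.5730628 , 0.0278655 , 0.04007597]), np.float64(0.003315615986404516))
```

View pics/c1.png

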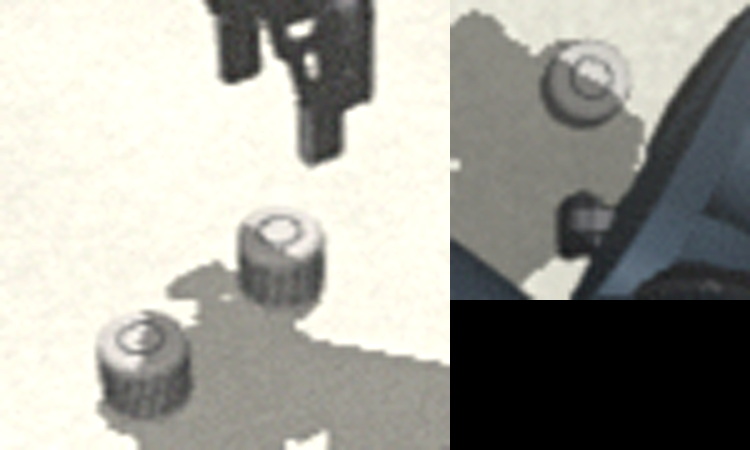

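The nearer collar shows at scene (225.8,135.4), under the open fingers. The look-alike is at scene ~(198,157). Descending on the near one.

{"method": "move_arm", "body": {
  "translation": [
    [0,-0.3,2.5],
    [0,-0.3,5.5],
    [0,-0.3,8],
    [0,-0.3,9.6],
    [0,-0.3,9.9]
  ],
  "angular": [
    [0,0,0],
    [0,0,0],
    [0,0,0],
    [0,0,0],
    [0,0,0]
  ],
  "hand": [7,7,7,7,7]
}}

```text
t: 9.2
tcp_pos: [0.518, -0.2203, 0.0045]
tool_rot: [-0.001, 1.0, 0.001, -0.002]
force: [-0.1, 0.4, -1.0]
finger_gap: 0.819
```

{"method": "move_arm", "body": {
  "translation": [
    [0,0,0],
    [0,0,0]
  ],
  "angular": [
    [0,0,0],
    [0,0,0]
  ],
  "hand": [7,7]
}}

```text
t: 9.37
tcp_pos: [0.5198, -0.2219, 0.0074]
tool_rot: [-0.001, 1.0, -0.001, 0.001]
force: [1.5, 0.3, 0.4]
finger_gap: 0.818
```

```bash
python3 look.py c2.png 170 90 90 90 310 165 60 60 5
```

```text
9.4667 [ 0.5201 -0.2223  0.0079] [1.26 0.07 0.56] 0.82
```

View pics/c2.png

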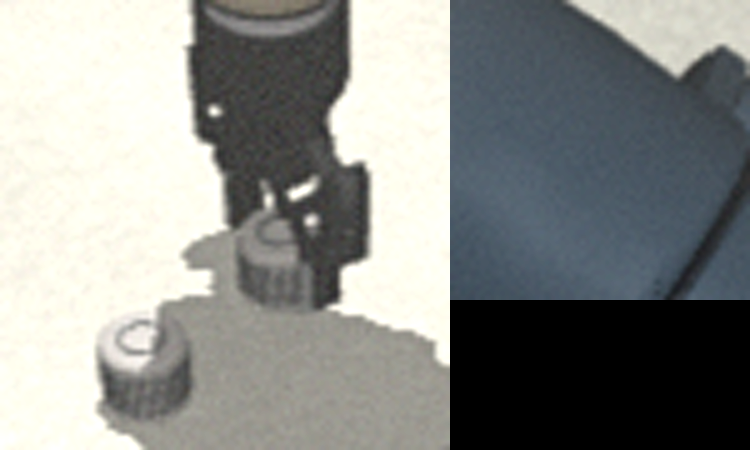

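{"method": "move_arm", "body": {
  "translation": [
    [0.1,0,0],
    [0.1,0,0],
    [0.1,0,0],
    [0.1,0,0],
    [0.1,0,0]
  ],
  "angular": [
    [0,0,0],
    [0,0,0],
    [0,0,0],
    [0,0,0],
    [0,0,0]
  ],
  "hand": [5,4,4,4,4],
  "squeeze": 70
}}

```text
t: 9.88
tcp_pos: [0.5183, -0.2221, 0.0078]
tool_rot: [-0.0, 1.0, -0.0, 0.001]
force: [-0.4, 1.3, 6.6]
finger_gap: 0.507
```

{"method": "move_arm", "body": {
  "translation": [
    [0,0,0],
    [0,0,-1],
    [0,0,-4],
    [0,0,-8],
    [0,0,-11.5]
  ],
  "angular": [
    [0,0,0],
    [0,0,0],
    [0,0,0],
    [0,0,0],
    [0,0,0]
  ],
  "hand": [4,4,4,4,4]
}}

```text
t: 10.3
tcp_pos: [0.5173, -0.2216, 0.1228]
tool_rot: [-0.0, 1.0, 0.0, -0.001]
force: [1.4, -0.5, -1.7]
finger_gap: 0.507
```

{"method": "move_arm", "body": {
  "translation": [
    [0,0,-2.5],
    [0,0,-5.5],
    [0,0,-6],
    [0,0,-6]
  ],
  "angular": [
    [0,0,0],
    [0,0,0],
    [0,0,0],
    [0,0,0]
  ],
  "hand": [4,4,4,4]
}}

```text
t: 10.63
tcp_pos: [0.519, -0.2227, 0.1839]
tool_rot: [-0.0, 1.0, -0.002, 0.002]
force: [-0.7, 0.3, -2.7]
finger_gap: 0.504
```

```bash
python3 look.py c3.png 180 50 90 110 310 165 60 60 5
```

```text
10.7333 [ 0.517  -0.2214  0.1805] [-0.29 -0.3  -2.  ] 0.508
```

View pics/c3.png

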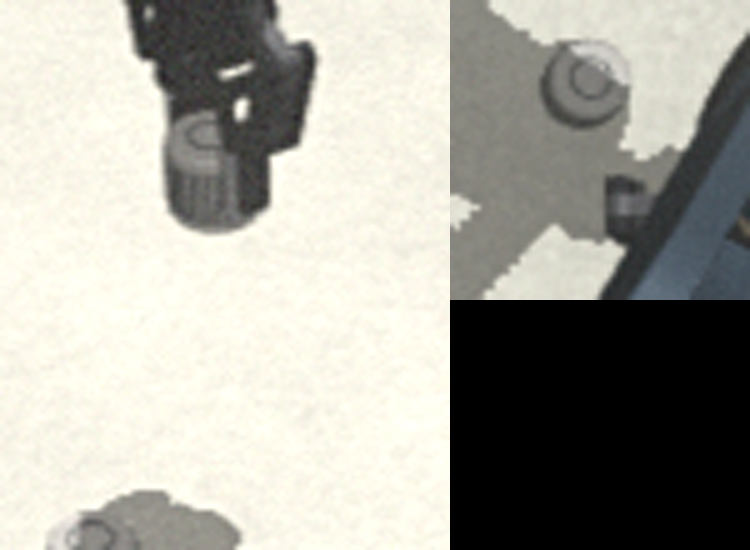

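{"method": "move_arm", "body": {
  "translation": [
    [-0.3,3,0],
    [-0.8,7,0],
    [-1.3,11,0],
    [-1.8,15,0],
    [-2.2,18.5,0]
  ],
  "angular": [
    [0,0,0],
    [0,0,0],
    [0,0,0],
    [0,0,0],
    [0,0,0]
  ],
  "hand": [4,4,4,4,4]
}}

```text
t: 11.15
tcp_pos: [0.5379, -0.0344, 0.1787]
tool_rot: [-0.0, 1.0, 0.001, -0.003]
force: [-0.3, -0.0, -2.1]
finger_gap: 0.507
```

{"method": "move_arm", "body": {
  "translation": [
    [-0.2,3,0],
    [-0.2,4.6,0],
    [-0.2,4.6,1],
    [-0.2,4.6,2],
    [-0.2,4.6,2]
  ],
  "angular": [
    [0,0,0],
    [0,0,0],
    [0,0,0],
    [0,0,0],
    [0,0,0]
  ],
  "hand": [4,4,4,4,4]
}}

```text
t: 11.57
tcp_pos: [0.5392, 0.0089, 0.1576]
tool_rot: [-0.0, 1.0, 0.0, -0.004]
force: [-1.1, 0.6, -2.6]
finger_gap: 0.507
```

{"method": "move_arm", "body": {
  "translation": [
    [0,0,0],
    [0,0,0],
    [0,0,0]
  ],
  "angular": [
    [0,0,0],
    [0,0,0],
    [0,0,0]
  ],
  "hand": [4,4,4]
}}

```text
t: 11.82
tcp_pos: [0.542, 0.0079, 0.1612]
tool_rot: [0.001, 1.0, -0.0, -0.0]
force: [0.2, -0.4, -1.6]
finger_gap: 0.504
```

```bash
python3 look.py d1.png 235 110 80 90 230 165 60 60 5; python3 - <<'E'
from h import *
S=snap('scene');st=manip.sense();p=st['tcp_pos'];print(p)
for q in [[.5421,.0093,.124],[.5421,.0093,p[2]-.0075],[.5421,.0093,p[2]+.031]]: print(proj(S,q).round(1))
E
```

```text
11.9167 [0.5421 0.0083 0.1615] [ 0.26  0.15 -0.9 ] 0.504
[0.54209017 0.00845155 0.16163936]
[270.5 168.8]
[271.1 158.6]
[272.  144.7]
```

View pics/d1.png

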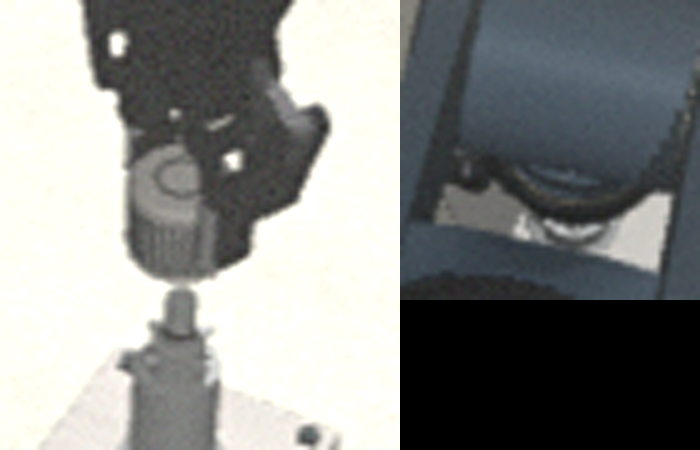

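```bash
python3 - <<'E'
from h import *
S=snap('scene');st=manip.sense();p=st['tcp_pos'];print(p,st['t'])
im=S['pixels'].astype(float).mean(2)
for z in (.154,.165,.175,.185,.192):
    a=np.linspace(0,2*np.pi,100)
    P=np.array([proj(S,[.542+.0225*np.cos(t),.009+.0225*np.sin(t),z]) for t in a]);i=P[:,0].argmin()
    u,v=P[i];row=im[int(round(v)),int(u)-8:int(u)+8]
    g=np.diff(row); print(z,'pred left',P[i].round(2),'row',row.astype(int), 'edge',int(u)-8+.5+g.argmin())
for z in (.106,.11,.115,.12):
    a=np.linspace(0,2*np.pi,100)
    P=np.array([proj(S,[.542+.007*np.cos(t),.009+.007*np.sin(t),z]) for t in a]);i=P[:,0].argmin();j=P[:,0].argmax()
    u,v=P[i];print('rod',z,P[i].round(2),P[j].round(2),im[int(round(v)),int(u)-5:int(u)+14].astype(int),int(u)-5)
E
```

```text
[0.54202085 0.00859354 0.16166535] 12.0167
0.154 pred left [260.21 158.52] row [146 140 140 140 143 143 151 148 108  55  46  56  57  54  62  56] edge 260.5
0.165 pred left [260.34 154.64] row [144 147 146 141 141 144 146 129  83  41  46  55  54  50  61  56] edge 259.5
0.175 pred left [260.46 151.05] row [144 144 143 142 142 142 144 129  83  46  61  74  79  85  79  84] edge 259.5
0.185 pred left [260.58 147.39] row [144 143 145 142 144 144 145 145 103  67  74  79  79  79  68  59] edge 259.5
0.192 pred left [260.67 144.8 ] row [143 143 144 146 141 144 146 148 107  66  74  77  81  67  55  71] edge 260.5
rod 0.106 [266.86 174.47] [273.35 174.69] [145 146 147 126  97  97  86  66  63  72  69  66  67 122 147 142 143 150
 151] 261
rod 0.11 [266.93 173.18] [273.44 173.4 ] [143 146 147 146 137 142 117  77  64  69  69  68  70 129 148 147 150 150
 150] 261
rod 0.115 [267.01 171.55] [273.55 171.77] [144 144 148 149 149 120  78  64  70  74  67  69 123 146 143 145 144 147
 148] 262
rod 0.12 [267.1  169.91] [273.66 170.13] [141 144 144 145 149 120  83  71  69  75  69  75 108 142 148 145 144 142
 146] 262
```

{"method": "move_arm", "body": {
  "translation": [
    [0.1,0.05,1],
    [0.1,0.05,2],
    [0.1,0.05,3],
    [0.1,0.05,4],
    [0.1,0.05,5]
  ],
  "angular": [
    [0,0,0],
    [0,0,0],
    [0,0,0],
    [0,0,0],
    [0,0,0]
  ],
  "hand": [4,4,4,4,4]
}}

```text
t: 12.43
tcp_pos: [0.5403, 0.0097, 0.1098]
tool_rot: [-0.0, 1.0, 0.0, -0.001]
force: [0.6, -0.5, -2.1]
finger_gap: 0.506
```

{"method": "move_arm", "body": {
  "translation": [
    [0,0,0.2],
    [0,0,0.4],
    [0,0,0.55],
    [0,0,0.55],
    [0,0,0.55]
  ],
  "angular": [
    [0,0,0],
    [0,0,0],
    [0,0,0],
    [0,0,0],
    [0,0,0]
  ],
  "hand": [4,4,4,4,4]
}}

```text
t: 12.85
tcp_pos: [0.5411, 0.0096, 0.1061]
tool_rot: [-0.0, 1.0, -0.0, 0.0]
force: [-0.7, -0.7, -0.8]
finger_gap: 0.506
```

{"method": "move_arm", "body": {
  "translation": [
    [0,0,0.2],
    [0,0,0.2],
    [0,0,0.2]
  ],
  "angular": [
    [0,0,0],
    [0,0,0],
    [0,0,0]
  ],
  "hand": [4,4,4]
}}

```text
t: 13.1
tcp_pos: [0.5414, 0.0095, 0.1042]
tool_rot: [-0.0, 1.0, -0.0, 0.001]
force: [0.9, -0.4, -0.8]
finger_gap: 0.508
```

```bash
python3 look.py d2.png 235 120 80 90 230 165 60 60 5
```

```text
13.2 [0.5413 0.0095 0.1042] [ 0.91 -0.06 -0.25] 0.499
```

View pics/d2.png

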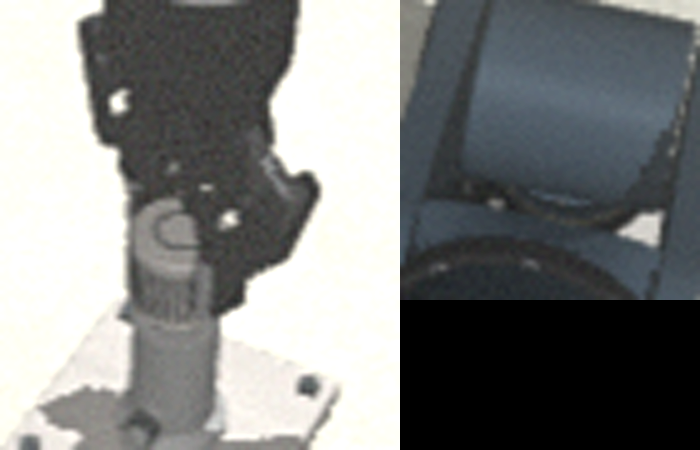

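{"method": "move_arm", "body": {
  "translation": [
    [0,0,0.1],
    [0,0,0.1],
    [0,0,0.1]
  ],
  "angular": [
    [0,0,0],
    [0,0,0],
    [0,0,0]
  ],
  "hand": [4,4,4]
}}

```text
t: 13.45
tcp_pos: [0.5415, 0.0095, 0.1039]
tool_rot: [-0.0, 1.0, -0.0, 0.001]
force: [-0.3, -0.2, 6.2]
finger_gap: 0.503
```

{"method": "move_arm", "body": {
  "translation": [
    [0,0,0.1],
    [0,0,0.1],
    [0,0,0.1]
  ],
  "angular": [
    [0,0,0],
    [0,0,0],
    [0,0,0]
  ],
  "hand": [4,4,4]
}}

```text
t: 13.7
tcp_pos: [0.5416, 0.0095, 0.1038]
tool_rot: [-0.0, 1.0, -0.0, 0.001]
force: [-1.8, 0.6, 13.0]
finger_gap: 0.506
```

{"method": "move_arm", "body": {
  "translation": [
    [0,0,0],
    [0,0,0],
    [0,0,0],
    [0,0,0],
    [0,0,0]
  ],
  "angular": [
    [0,0,3],
    [0,0,6],
    [0,0,9],
    [0,0,12],
    [0,0,12]
  ],
  "hand": [4,4,4,4,4]
}}

```text
t: 14.12
tcp_pos: [0.5427, 0.0089, 0.1035]
tool_rot: [0.105, 0.994, -0.001, 0.002]
force: [-0.1, -0.4, 7.8]
finger_gap: 0.508
```

{"method": "move_arm", "body": {
  "translation": [
    [0,0,0],
    [0,0,0],
    [0,0,0],
    [0,0,0],
    [0,0,0]
  ],
  "angular": [
    [0,0,3],
    [0,0,6],
    [0,0,9],
    [0,0,10],
    [0,0,10]
  ],
  "hand": [4,4,4,4,4]
}}

```text
t: 14.53
tcp_pos: [0.5404, 0.0097, 0.1016]
tool_rot: [0.19, 0.982, -0.0, -0.0]
force: [-0.3, 0.8, -1.6]
finger_gap: 0.507
```

Dropped (z 0.1016, no upward force). Checking that it goes on down freely.

{"method": "move_arm", "body": {
  "translation": [
    [0,0,0.1],
    [0,0,0.2],
    [0,0,0.25],
    [0,0,0.25]
  ],
  "angular": [
    [0,0,0],
    [0,0,0],
    [0,0,0],
    [0,0,0]
  ],
  "hand": [4,4,4,4]
}}

```text
t: 14.87
tcp_pos: [0.541, 0.0096, 0.0993]
tool_rot: [0.19, 0.982, -0.0, 0.0]
force: [0.7, -0.1, 0.1]
finger_gap: 0.508
```

```bash
python3 -c "
from h import *
s=manip.sense();print(s['tcp_pos'],s['force'],s['ft_torque'],s['q'])"
```

```text
[0.54095712 0.00956322 0.09932011] [ 0.6947623  -0.14145841  0.12723808] [0.00987202 0.01056023 0.03778244] [-1.88932837e-01  6.10798991e-01  1.75676737e+00 -4.51012428e-05
  7.73720399e-01 -1.37677949e+00]
```

{"method": "move_arm", "body": {
  "translation": [
    [0,0,0.2],
    [0,0,0.4],
    [0,0,0.6],
    [0,0,0.7],
    [0,0,0.7]
  ],
  "angular": [
    [0,0,0],
    [0,0,0],
    [0,0,0],
    [0,0,0],
    [0,0,0]
  ],
  "hand": [4,4,4,4,4],
  "squeeze": 90
}}

```text
t: 15.28
tcp_pos: [0.541, 0.0095, 0.0924]
tool_rot: [0.19, 0.982, -0.0, 0.0]
force: [-1.3, -0.1, 3.9]
finger_gap: 0.498
```

```bash
python3 -c "
from h import *
s=manip.sense();print(s['tcp_pos'],s['force'],s['ft_torque'])"
```

```text
[0.54104952 0.00951106 0.09241148] [-1.28885623 -0.12432019  3.91373124] [0.00278155 0.07594224 0.02587361]
```

{"method": "move_arm", "body": {
  "translation": [
    [0,0,0.15],
    [0,0,0.3],
    [0,0,0.4],
    [0,0,0.4],
    [0,0,0.4]
  ],
  "angular": [
    [0,0,0],
    [0,0,0],
    [0,0,0],
    [0,0,0],
    [0,0,0]
  ],
  "hand": [4,4,4,4,4],
  "squeeze": 90
}}

```text
t: 15.7
tcp_pos: [0.5413, 0.0095, 0.0893]
tool_rot: [0.19, 0.982, -0.0, 0.001]
force: [-1.0, 0.5, 10.0]
finger_gap: 0.499
```

{"method": "move_arm", "body": {
  "translation": [
    [0,0,0.15],
    [0,0,0.15],
    [0,0,0.15]
  ],
  "angular": [
    [0,0,0],
    [0,0,0],
    [0,0,0]
  ],
  "hand": [4,4,4]
}}

```text
t: 15.95
tcp_pos: [0.5413, 0.0095, 0.0893]
tool_rot: [0.19, 0.982, -0.0, 0.001]
force: [-4.1, 0.5, 20.0]
finger_gap: 0.502
```

{"method": "move_arm", "body": {
  "translation": [
    [0,0,0.1],
    [0,0,0.1],
    [0,0,0.1]
  ],
  "angular": [
    [0,0,0],
    [0,0,0],
    [0,0,0]
  ],
  "hand": [4,4,4]
}}

```text
t: 16.2
tcp_pos: [0.5413, 0.0095, 0.0892]
tool_rot: [0.19, 0.982, -0.0, 0.001]
force: [-5.5, 0.7, 27.4]
finger_gap: 0.503
```

```bash
python3 look.py e1.png 235 120 80 100 230 165 60 60 6; python3 - <<'E'
from h import *
S=snap('scene');s=manip.sense();print(s['tcp_pos'],s['force'],s['ft_torque'])
for z in(.0815,.0965,.120,.135): print(z,[ (proj(S,[.542+.0225*np.cos(a),.009+.0225*np.sin(a),z])) .round(1).tolist() for a in (np.arctan2(.5,.38),)])
E
```

```text
16.3 [0.5413 0.0095 0.0892] [-5.02  0.5  27.72] 0.5
[0.54134817 0.00947992 0.08927014] [-5.36276017  0.80326844 25.54328225] [ 0.07397068  0.91156563 -0.0746566 ]
0.0815 [[269.2, 190.0]]
0.0965 [[269.5, 185.3]]
0.12 [[270.0, 177.7]]
0.135 [[270.3, 172.7]]
```

View pics/e1.png

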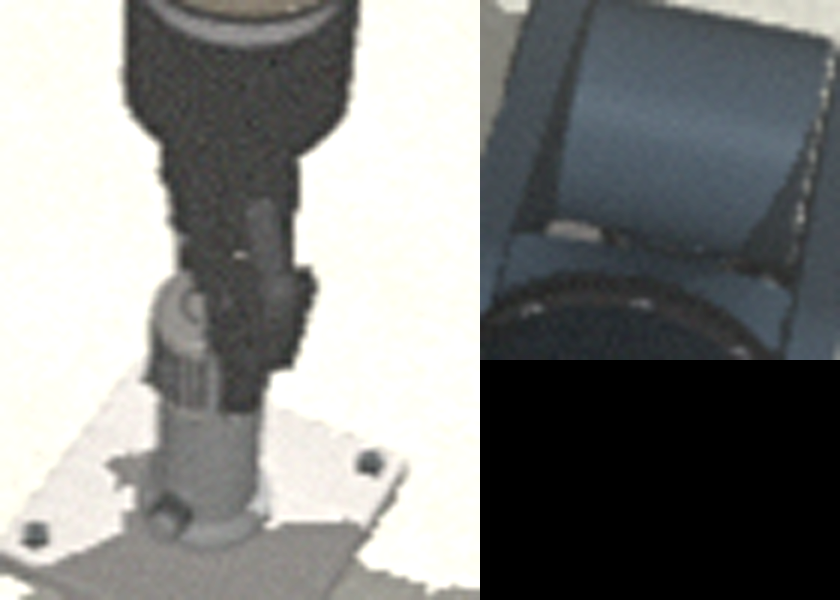

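Hard stop at TCP z 0.0892: 14.6 mm below the pin contact, against 15 mm nominal. Force has risen to about 27 N, well above the 9 N spring, with almost no further travel. The rim sits at scene row ~188, against 184 when it was on the pins, so it is on the shoulder. Handing in while holding.

```bash
python3 -c "
from h import *
s=manip.sense();print(s['t'],s['tcp_pos'],s['force'],s['finger_gap'])
print(manip.sign_off())"
```

```text
16.35 [0.54134817 0.00947992 0.08927014] [-5.36276017  0.80326844 25.54328225] 0.5017795357810899
the job is handed in; nothing more can be done
None
```

I loaded the cell and handed the job in at 16.35 s of robot time, with the gripper still pressing the collar down.

**Cartridge:** I took the long cartridge from the rack and slid it down the bore the same way up. Its top then showed at the seated height in the scene camera.

**Collar:** I picked the collar nearer the base, about 0.565 m away against about 0.645 m for the look-alike. It touched the pins at TCP z = 0.104 m, and turning it 22° let its keyways drop over them.

**Last checks:** The final reading was z = 0.0893 m at about 26 N, well above the 9 N spring. Raising the push from 10 N to 27 N moved it only 0.1 mm, so it is against a hard stop.

**Disagreements:**
- The collar's measured travel was about 14.6 mm, against 15 mm nominal. I put the difference down to the pads shifting when I raised the grip from 70 to 90 N, but did not test that.
- The rim moved 4.4 pixel rows in the image, against 4.7 predicted.
- There was a sideways force of about 5 N while pressing.

I never reached for the spare, the beaker, the bottle or the look-alike collar. I did not take a final picture to confirm that none of them moved.

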